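Hold the sprung chest lid just below its balance point

TASK

One of the two sample chests has the specimen cup waiting in front of it: raise that chest's sprung lid by its handle to at least 5 degrees past its balance point (46 degrees open) and pause there for half a second, without letting it spring up to its stop. Then bring it back and hold it 5 to 10 degrees below the balance point, ready for loading, and finish while the fingers still hold it there. Leave the other chest shut and do not shift the cup, the tape roll, the dropper bottle or the weights.

Things in the scene. Friction and masses are not known exactly. Their poses are not given: they have to be found in the camera images.
- chest_a: grey hollow sample chest with a white sprung lid, fixed in place, the twin of the other chest. 120 mm deep (its x), 120 mm wide (its y), walls 100 mm high, 120 mm high over the shut lid. It stands on a flat grey board 26 mm thick that lies on the worktop. Origin at the centre of the underside; x points from the front (towards the robot) to the hinged back, z up. It may stand turned a little
- lid_a (a joint): opening angle in rad of the lid of chest_a: 0 shut, grows as its front edge rises, 1.35 at the end stop. A built-in spring carries part of the lid's weight: the balance point is at 0.80 rad (46 degrees). Below it the lid falls shut by itself, above it the lid rises by itself to the stop; there is next to no friction. Lifting at the handle takes about 2.5 N when shut, 0 N at the balance point; 10 degrees below it the lid still presses down with about 0.7 N
- lid_a_hinge (a point): point on the hinge line of chest_a's lid, middle of the width, 64 mm behind the chest's origin and 101 mm above it (127 mm above the worktop); the hinge line runs along the chest's y axis. The point turns with the lid: its axes are those of the chest when the lid is shut
- lid_a_handle (a point): middle of the handle on chest_a's lid: a round steel bar 12 mm thick along the chest's y axis, standing on two posts 62 mm apart (52 mm free between them), near the lid's front edge. Shut, it lies 96 mm in front of the hinge line and 56 mm above it (183 mm over the worktop), with 37 mm free from the bar's axis down to the lid's top. Turns with the lid. A bar held crosswise between two fingers can turn between them as the lid swings
- chest_b: grey hollow sample chest with a white sprung lid, fixed in place, the twin of the other chest. 120 mm deep (its x), 120 mm wide (its y), walls 100 mm high, 120 mm high over the shut lid. It stands on a flat grey board 26 mm thick that lies on the worktop. Origin at the centre of the underside; x points from the front (towards the robot) to the hinged back, z up. It may stand turned a little
- lid_b (a joint): opening angle in rad of the lid of chest_b: 0 shut, grows as its front edge rises, 1.35 at the end stop. A built-in spring carries part of the lid's weight: the balance point is at 0.80 rad (46 degrees). Below it the lid falls shut by itself, above it the lid rises by itself to the stop; there is next to no friction. Lifting at the handle takes about 2.5 N when shut, 0 N at the balance point; 10 degrees below it the lid still presses down with about 0.7 N
- lid_b_hinge (a point): point on the hinge line of chest_b's lid, middle of the width, 64 mm behind the chest's origin and 101 mm above it (127 mm above the worktop); the hinge line runs along the chest's y axis. The point turns with the lid: its axes are those of the chest when the lid is shut
- lid_b_handle (a point): middle of the handle on chest_b's lid: a round steel bar 12 mm thick along the chest's y axis, standing on two posts 62 mm apart (52 mm free between them), near the lid's front edge. Shut, it lies 96 mm in front of the hinge line and 56 mm above it (183 mm over the worktop), with 37 mm free from the bar's axis down to the lid's top. Turns with the lid. A bar held crosswise between two fingers can turn between them as the lid swings
- sample_cup: white specimen cup with a wide screw lid, 66 mm across, 64 mm high, upright; origin at the centre of its underside. It stands on the grey board, about 105 mm in front of the origin of one of the two chests
- tape_roll: roll of plaster tape lying flat on the grey board, 54 mm across, 19 mm high, standing in front of the other chest; origin at the centre of its underside
- oil_dropper: small dropper bottle, 34 mm across, 94 mm high, on the board to the left of the chests; a bystander; origin at the centre of its underside
- big_weight: brass weight, 27 mm across, 32 mm high, on the worktop to the right of the chests; a bystander; origin at the centre of its underside
- small_weight: brass weight, 23 mm across, 26 mm high, on the worktop to the right of the chests; a bystander; origin at the centre of its underside
- microscope: grey microscope fixed to the worktop at the right of the chests, about 0.38 m high, 0.18 m wide and 0.3 m deep; an obstacle that stands between the robot's start and the chests: go round in front of it; origin at the centre of its foot
There are look-alikes about, which are no part of the job. Leave any turquoise look-alike of the sample_cup alone.

How it is judged:
By the outcome, as a careful person would: the job done as asked, in the order asked, and still so for the second after the job is handed in, while the arm keeps its last pose, push and grip.
It also fails if it takes over 38 s, if anything falls off the work surface, if the arm or the gripper's body presses on something with over 40 N, if the wrist force passes 120 N, or if a joint passes its speed limit or range.

ROBOT

A 6-joint arm with a two-finger parallel gripper is mounted at the origin on a cart in front of the work surface, level with it; the furniture and walls round the work are solid. World frame = base frame: x ahead of the robot, y to its left, z up, the work surface at z = 0. Lengths are in mm, angles in rad, forces in N, time in s.
With the tool pointing down it reaches from about 325 to 775 mm from the base axis. Payload 5.5 kg.
Tool frame: the origin (TCP) lies at the very end of the fingers, on their centre line; the grasp point (between the pads) lies 19 mm behind it (r.tcp_to_grasp is the distance from the TCP to the grasp point, in mm); z points along the fingers, y is the direction in which the jaws open and shut (so a half turn about z gives the same grasp; the last joint's range is limited). The gripper opens to 85 mm and grips with 20 to 120 N. Pads are 22 mm wide; open, the fingers measure 114 mm over their backs; the gripper's body (76 mm by 85 mm) begins 54 mm behind the grasp point. The pads swing forward as they close: fully open they stand 13 mm farther back than shut.
Start: joints at [-1.312, 0.091, 1.231, -0, 1.82, -0.057], TCP at [186.346, -570.343, 231.275] pointing down, gripper open.
Joint ranges: [-2.87, 2.87], [-0.86, 2.18], [0.17, 2.46], [-1.51, 4.65], [0.06, 2.69], [-2.65, 2.65]. Speed limits (rad/s): [2.57, 2.57, 3.01, 3.14, 3.14, 3.14].

INTERFACE

Orientations are given as [roll, pitch, yaw] about the fixed x, y, z axes, in that order (R = Rz(yaw) Ry(pitch) Rx(roll)).
In Python, from workcell import r gives the robot as it stands. The module is installed in compiled form; this text tells all that it offers.
- The arm moves only by the tool carry_out, never from a script. Its argument "series" is a list of rows, each a list of 7 numbers: the opening, from 0 (shut) to 1 (fully open), then the shift along the world's x, y, z in mm, then the turn, a rotation vector about the world's x, y, z in degrees. A call has 1 to 8 rows; each row shifts and turns the commanded pose from where the row before left it; what a row does not reach is not made up. A row lasts 1/10 s, in which the tool goes at most 50 mm and 8.59 degrees, less where a joint would pass 70% of its speed; a pose out of reach is approached as far as the arm can. A call with a gripper value outside its range is refused whole. The fingers move at their own pace and stop on an object; "squeeze" is the grip in N (left out, the last holds). Time passes only in rows, so rows that do not move let the fingers close. It gives the time, the measured TCP pose, the force and the opening at its end, in the units of the state.
- r.get_obs(): the state, without advancing time (a new reading comes with each control period).
- r.snapshot(name): name is "scene" or "side" or "wrist"; returns (picture, depth): 480x640x3 uint8, red, green, blue; 480x640 float32, mm along the optical axis (not along the pixel's ray), 0 where there is no reading.
- r.camera_params(name): a dict with "K" (3x3 intrinsics, pixels), "rvec" (rotation vector, rad) and "tvec" (3), from world to camera coordinates, as OpenCV has them; the wrist camera has in their place "T_tool_cam" (4x4, takes a point from camera to tool coordinates, whose origin is the TCP and whose axes are the flange's). Camera axes: x right, y down, z forward; pixel columns grow to the right and rows downward; lengths in mm; the calibration is good to about 2 mm. A picture is of the moment at which its call begins: read the wrist's pose just before it. camera_params takes no time and is no camera call.
- r.finish_job(): hands the job in, once; it reports no verdict.
The state is a dict: "time_s": time; "joints": joint angles; "joint_velocities": joint speeds; "joint_efforts": joint torques, N m; "position": TCP position; "ee_rot": TCP orientation; "wrist_force": force on the tool from outside, world axes, zero at the start; "moment": the same for the moment, N m; "width": finger opening in mm.
Only numpy, scipy, OpenCV 4.12 (cv2) and the standard library are available. Lean on these libraries where they do the work, as an engineer would, in place of code of your own. Each camera call takes 0.05 s, during which the arm holds its last target. There are 200 camera calls.

## Working session

There is one attempt and no reset: what is moved stays moved. The work goes in short steps, Python scripts to look and compute and a tool call to move; the robot and the scene stay as the last step left them, time stands still between calls to the robot, and variables do not carry over. Pictures are saved under pics/ and viewed, about 8 in all and at most 12, crops included, and the job is handed in when it is done.

Besides the shell and the picture viewer there is one more tool, called after "Call:" as name([rows], argument=value, ...), one row to a line, values as JSON. carry_out: Moves the arm, as the interface text tells. Its arguments: {"type":"object","properties":{"series":{"type":"array"},"squeeze":{"type":"number"}},"required":["series"]}

```bash
mkdir -p pics; cat > h.py <<'E'
import numpy as np, cv2
from workcell import r
def save(n,p): cv2.imwrite('pics/'+p+'.png',n[:,:,::-1])
def cam(name):
    c=r.camera_params(name)
    return np.array(c['K'],float),cv2.Rodrigues(np.array(c['rvec'],float))[0],np.array(c['tvec'],float).ravel()
def cloud(name,depth):
    K,R,t=cam(name); v,u=np.mgrid[:480,:640]
    p=np.stack([(u-K[0,2])/K[0,0]*depth,(v-K[1,2])/K[1,1]*depth,depth],-1)
    return (p-t)@R
def proj(name,P):
    K,R,t=cam(name); q=(np.asarray(P,float)@R.T+t)@K.T; return q[...,:2]/q[...,2:]
E
python3 - <<'E'
from h import *
print(r.get_obs())
for n in('scene','side'):
    p,d=r.snapshot(n); save(p,n+'0'); np.savez(n+'0',p=p,d=d)
    K,R,t=cam(n); print(n,K.tolist(),(-R.T@t).round(),R[2].round(2))
E
```

```text
{'time_s': 0.0, 'joints': array([-1.31169337e+00,  9.18549118e-02,  1.23189546e+00,  1.31220803e-06,
        1.81977072e+00, -5.66960055e-02]), 'joint_velocities': array([-0.00239944, -0.00012556, -0.00182698,  0.00100903,  0.00038625,
       -0.00078342]), 'joint_efforts': array([ 6.33457284e-05, -4.58731377e+01, -4.18021202e+01, -4.54376402e-05,
        1.17069850e-02,  4.15514066e-06]), 'position': array([ 186.27578463, -570.06156588,  230.14780846]), 'ee_rot': array([-3.13966739e+00, -1.10546344e-04,  3.15799183e-01]), 'wrist_force': array([ 0.29082741, -0.19516285, -0.13368682]), 'moment': array([0.00952118, 0.00160964, 0.05805328]), 'width': 85.21516571912824}
scene [[453.3084102001681, 0.0, 323.88197617143675], [0.0, 453.3084102001681, 243.13562164842466], [0.0, 0.0, 1.0]] [-140.  471. 1201.] [ 0.47 -0.39 -0.79]
side [[598.0738946998056, 0.0, 316.5913698805134], [0.0, 598.0738946998056, 245.50469978724553], [0.0, 0.0, 1.0]] [-717.  150.  883.] [ 0.84 -0.15 -0.52]
```

View pics/scene0.png

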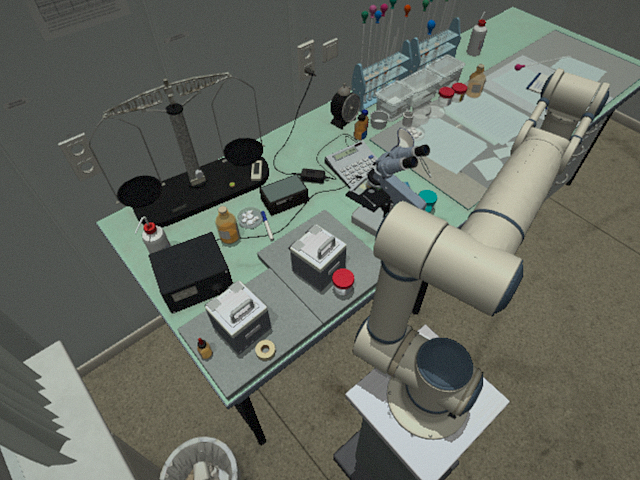

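View pics/side0.png

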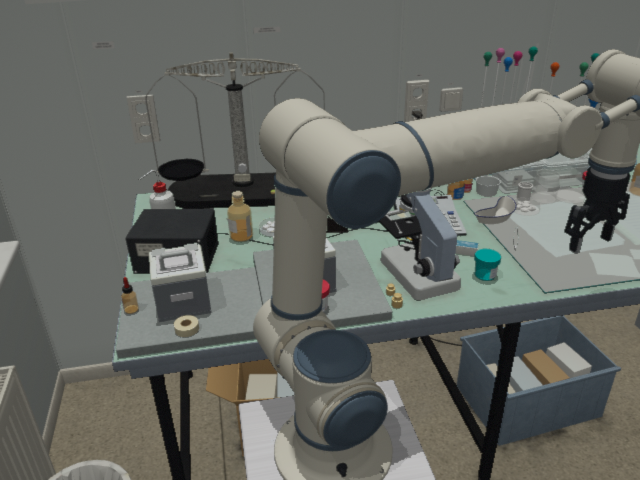

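The scene view shows the red-lidded white cup at (343,283), in front of the right chest at (318,250). The tape roll at (265,350) is in front of the left chest at (240,312). The turquoise look-alike is beside the microscope. The right chest is the target.

```bash
python3 - <<'E'
from h import *
f=np.load('scene0.npz');C=cloud('scene',f['d']);p=f['p'].astype(int);v,u=np.mgrid[:480,:640]
roi=(u>285)&(u<350)&(v>215)&(v<300)&(f['d']>0)
z=C[...,2]
lid=roi&(p.min(-1)>150)&(abs(z-146)<7)
P=C[lid][:,:2].astype(np.float32); print('lid',lid.sum(),np.median(z[lid]),cv2.minAreaRect(P))
ch=roi&(z>132)&(z<156); print('lidall',cv2.minAreaRect(C[ch][:,:2].astype(np.float32)))
h=roi&(z>172)&(z<200); P=C[h]; print('handle',h.sum(),P.mean(0),P[:,2].max(),cv2.minAreaRect(P[:,:2].astype(np.float32)), np.c_[u[h],v[h]].min(0),np.c_[u[h],v[h]].max(0))
print(cv2.fitLine(P[:,:2].astype(np.float32),cv2.DIST_HUBER,0,.01,.01).ravel())
red=(u>320)&(u<365)&(v>260)&(v<305)&(p[...,0]>130)&(p[...,1]<80); print('cup',red.sum(),C[red].mean(0),C[red].min(0),C[red].max(0))
for n,a in (('microscope',(u>330)&(u<440)&(v>125)&(v<235)&(z>40)&(z<420)),):
    print(n,C[a].min(0),C[a].max(0))
# board near
b=(u>270)&(u<300)&(v>250)&(v<290);print('board z',np.median(z[b]))
g=p[215:305,280:365].astype(np.uint8);save(cv2.resize(g,None,fx=6,fy=6,interpolation=cv2.INTER_CUBIC),'crop0')
E
```

```text
lid 1048 146.25385623192665 ((489.92254638671875, -36.28441619873047), (121.7812271118164, 120.80699920654297), 7.576453685760498)
lidall ((493.9168701171875, -34.41087341308594), (131.28277587890625, 124.24378967285156), 8.923405647277832)
handle 95 [456.23456262 -36.57823634 183.89007613] 190.89379091582958 ((457.9429626464844, -41.06855392456055), (11.511335372924805, 73.37333679199219), 8.11806583404541) [317 237] [334 253]
[ 1.2269303e-01 -9.9244469e-01  4.5606000e+02 -3.7907856e+01]
cup 311 [385.93109605 -43.89580125  87.85068736] [ 354.1879077  -106.48939286   23.62880951] [438.44627739 -10.64496221  95.56196972]
microscope [ 371.80725737 -723.76287315   40.02040205] [ 909.68252795 -244.18997752  373.10818447]
board z 24.966329288831258
```

View pics/crop0.png

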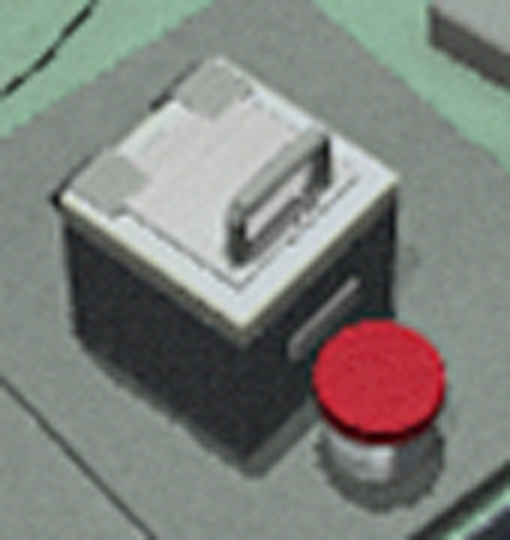

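The crop shows the bar from about (235,215) to (325,140), with the lid square to it and the red cup lid at (380,378). Lid size, lid height, handle position and cup offset all match the given sizes: chest b/a at (490,-36), yaw about 7.5°. Next I'll get the microscope's extent and plan the way in.

```bash
python3 - <<'E'
from h import *
f=np.load('side0.npz');C=cloud('side',f['d']);p=f['p'].astype(int);v,u=np.mgrid[:480,:640];z=C[...,2]
m=(u>378)&(u<462)&(v>190)&(v<302)&(z>8)&(z<420)&(C[...,1]<-100)&(C[...,1]>-480)&(C[...,0]<800)
P=C[m]
for a,b in((8,60),(60,150),(150,250),(250,400)):
    q=P[(P[:,2]>a)&(P[:,2]<b)]
    if len(q):print(a,b,len(q),np.percentile(q,2,axis=0).round(),np.percentile(q,98,axis=0).round())
for uv in((388,295),(400,305)):print(C[uv[1]-3,uv[0]].round())
yaw=np.radians(7.5);X=np.array([np.cos(yaw),np.sin(yaw),0]);H=np.array([490,-36,127])+64*X
for th in(0,20,40,38.3,46,54):
    a=np.radians(30.26+th);print(th,(H-111.1*np.cos(a)*X+[0,0,111.1*np.sin(a)]).round(1))
E
```

```text
8 60 2311 [ 380. -411.   10.] [ 581. -210.   49.]
60 150 2350 [ 369. -390.   66.] [ 602. -261.  147.]
150 250 1761 [ 369. -370.  152.] [ 547. -297.  237.]
[ 426. -234.   11.]
[ 371. -246.   19.]
0 [458.3 -40.2 183. ]
20 [483.  -36.9 212.4]
40 [516.2 -32.5 231.6]
38.3 [513.2 -32.9 230.4]
46 [527.3 -31.1 234.9]
54 [542.4 -29.1 237.5]
```

Call:
carry_out([
  [1, -13, 39.5, 5, 0, 0, 0],
  [1, -13, 39.5, 5, 0, 0, 0],
  [1, -13, 39.5, 5, 0, 0, 0],
  [1, -13, 39.5, 5, 0, 0, 0],
  [1, -13, 39.5, 5, 0, 0, 0],
  [1, -13, 39.5, 5, 0, 0, 0],
  [1, 0, 0, 0, 0, 0, 0],
])

```text
time_s: 0.8
position: [107.6, -330.6, 263.6]
ee_rot: [3.137, 0.001, 0.316]
wrist_force: [-0.3, -1.8, 0.5]
width: 85.3
```

Call:
carry_out([
  [1, 45.3, 18.3, 0, 0, 0, 8],
  [1, 42.3, 24.4, 0, 0, 0, 8],
  [1, 38.5, 30.1, 0, 0, 0, 8],
  [1, 33.9, 35.1, 0, 0, 0, 8],
  [1, 28.7, 39.5, 0, 0, 0, 8],
  [1, 22.9, 43.1, 0, 0, 0, 8],
  [1, 16.7, 45.9, 0, 0, 0, 8],
  [1, 10, 47, 0, 0, 0, 8],
])

```text
time_s: 1.6
position: [347.4, -48.0, 260.4]
ee_rot: [-3.14, -0.0, 1.439]
wrist_force: [1.5, 0.5, -0.3]
width: 85.2
```

Call:
carry_out([
  [1, 25, 2, 0, 0, 0, 8],
  [1, 25, 2, 0, 0, 0, 7.5],
  [1, 25, 2, 0, 0, 0, 0],
  [1, 15, 0, 0, 0, 0, 0],
  [1, 0, 0, 0, 0, 0, 0],
  [1, 0, 0, 0, 0, 0, 0],
])

```text
time_s: 2.2
position: [436.5, -44.0, 260.5]
ee_rot: [-3.14, -0.001, 1.703]
wrist_force: [0.5, -0.0, -0.7]
width: 85.3
```

```bash
python3 - <<'E'
from h import *
from scipy.spatial.transform import Rotation as Ro
o=r.get_obs();print(o['position'],o['ee_rot'],o['joints'])
p,d=r.snapshot('wrist');save(p,'w1')
c=r.camera_params('wrist');print(np.array(c['T_tool_cam']).round(3).tolist(),c['K'])
np.savez('w1',p=p,d=d,pos=o['position'],rot=o['ee_rot'])
p,d=r.snapshot('side');np.savez('s1',p=p,d=d);save(p,'s1')
E
```

```text
[436.5133854  -43.9563313  260.53686089] [-3.13970036e+00 -5.09659240e-04  1.70340980e+00] [-1.77863870e-01 -3.31595894e-01  1.56805417e+00 -9.83398089e-05
  1.90709190e+00 -3.10510182e-01]
[[-0.0, -0.956, -0.294, 75.415], [1.0, -0.0, 0.0, 0.359], [-0.001, -0.294, 0.956, -142.577], [0.0, 0.0, 0.0, 1.0]] [[399.51933959   0.         322.60018516]
 [  0.         399.51933959 245.77750077]
 [  0.           0.           1.        ]]
```

View pics/w1.png

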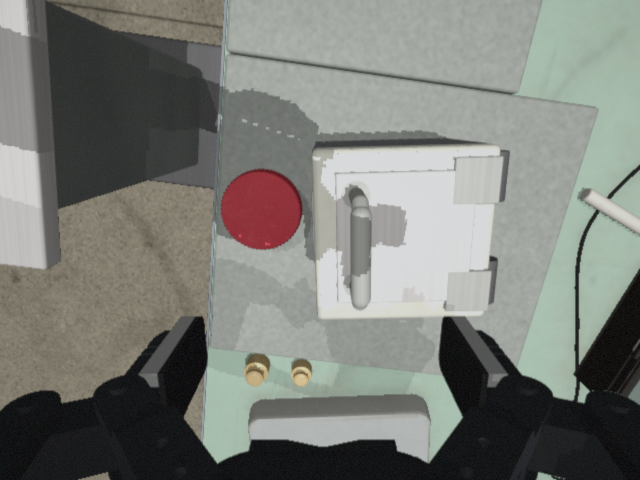

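The wrist view shows the chest under the open jaws, with the bar from about (361,210) to (361,300) and crosswise to them. The cup at (262,208) is clear of the fingers. I'll measure the bar and the lid here.

```bash
python3 - <<'E'
from h import *
from scipy.spatial.transform import Rotation as Ro
f=np.load('w1.npz');d=f['d'];c=r.camera_params('wrist');K=np.array(c['K']);T=np.array(c['T_tool_cam'])
v,u=np.mgrid[:480,:640];q=np.stack([(u-K[0,2])/K[0,0]*d,(v-K[1,2])/K[1,1]*d,d],-1)
C=(q@T[:3,:3].T+T[:3,3])@Ro.from_euler('xyz',f['rot']).as_matrix().T+f['pos'];z=C[...,2]
roi=(u>300)&(u<510)&(v>135)&(v<320)&(d>0)
h=roi&(z>180)&(z<195);P=C[h];print('bar',h.sum(),cv2.minAreaRect(P[:,:2].astype(np.float32)),P[:,2].max(),np.percentile(P,[5,50,95],axis=0).round(1).tolist())
print(cv2.fitLine(P[:,:2].astype(np.float32),cv2.DIST_HUBER,0,.01,.01).ravel())
l=roi&(abs(z-146)<6);print('lid',cv2.minAreaRect(C[l][:,:2].astype(np.float32)),np.median(z[l]))
red=(u<310)&(f['p'][...,0]>100)&(f['p'][...,1]<60)&(d>0);print('cup',np.median(C[red],0))
E
```

```text
bar 2151 ((458.28436279296875, -39.596004486083984), (11.995988845825195, 69.7616195678711), 8.799866676330566) 190.57442218783962 [[450.5, -65.3, 182.4], [457.5, -35.5, 187.7], [464.9, -9.9, 189.4]]
[ 1.5196955e-01 -9.8838520e-01  4.5753534e+02 -3.6399384e+01]
lid ((490.1912536621094, -34.63434600830078), (120.19918060302734, 119.335693359375), 9.085928916931152) 148.22188212652034
cup [386.25419751 -40.93095462  89.68152975]
```

Call:
carry_out([
  [1, 21.8, 4.4, 0, 0, 0, 1.2],
  [1, 0, 0, -30, 0, 0, 0],
  [1, 0, 0, -30, 0, 0, 0],
  [1, 0, 0, -26, 0, 0, 0],
  [1, 0, 0, -10.5, 0, 0, 0],
  [1, 0, 0, 0, 0, 0, 0],
  [1, 0, 0, 0, 0, 0, 0],
], squeeze=25)

```text
time_s: 3.0
position: [458.7, -39.7, 166.3]
ee_rot: [3.14, 0.001, 1.724]
wrist_force: [-0.7, 0.2, 0.5]
width: 85.6
```

Call:
carry_out([
  [0, 0, 0, 0, 0, 0, 0],
  [0, 0, 0, 0, 0, 0, 0],
  [0, 0, 0, 0, 0, 0, 0],
  [0, 0, 0, 0, 0, 0, 0],
  [0, 0, 0, 0, 0, 0, 0],
  [0, 0, 0, 0, 0, 0, 0],
  [0, 0, 0, 0, 0, 0, 0],
  [0, 0, 0, 0, 0, 0, 0],
])

```text
time_s: 3.8
position: [458.0, -39.6, 164.9]
ee_rot: [-3.141, 0.0, 1.724]
wrist_force: [-5.3, -0.9, 3.8]
width: 10.8
```

```bash
python3 - <<'E'
from h import *
o=r.get_obs();print(o['position'],o['ee_rot'],o['wrist_force'],o['width'],o['time_s'])
p,d=r.snapshot('side');q,e=r.snapshot('wrist')
a=cv2.resize(p[200:350,220:420],(800,600),interpolation=cv2.INTER_CUBIC)
b=cv2.resize(q,(640,480))
save(np.hstack([cv2.resize(a,(400,300)),cv2.resize(b,(400,300))]),'g1')
yaw=np.radians(8.8);X=np.array([np.cos(yaw),np.sin(yaw),0]);H=np.array([458.3,-39.6,127])+96*X
t=lambda th:H-111.1*np.cos(np.radians(30.26+th))*X+[0,0,111.1*np.sin(np.radians(30.26+th))]
l=[0,6,12,18,24,30,36,41,45,49,52,54]
for a,b in zip(l,l[1:]):print(b,(t(b)-t(a)).round(1))
print((t(38.3)-t(54)).round(1), t(54)-t(0))
E
```

```text
[458.02079764 -39.61565322 164.93413661] [-3.14060786e+00  1.04610598e-05  1.72420758e+00] [-5.33099612 -0.89462396  3.84437244] 10.841864755831843 3.8
6 [6.3 1.  9.7]
12 [7.3 1.1 9. ]
18 [8.2 1.3 8.2]
24 [9.  1.4 7.3]
30 [9.7 1.5 6.3]
36 [10.3  1.6  5.2]
41 [8.9 1.4 3.5]
45 [7.3 1.1 2.2]
49 [7.5 1.2 1.7]
52 [5.7 0.9 0.9]
54 [3.8 0.6 0.5]
[-29.2  -4.5  -7.1] [83.85192354 12.9809636  54.55690511]
```

View pics/g1.png

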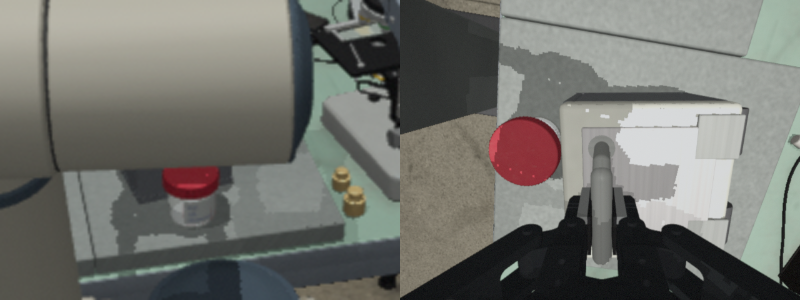

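The jaws hold the bar at 10.8 mm, between the posts and crosswise, with small forces; the cup is untouched. I'll lift along the hinge arc and tilt the tool partly with the lid.

Call:
carry_out([
  [0, 3.25, 0.5, 6.6, -0.38, 2.47, 0],
  [0, 3.7, 0.57, 6.3, -0.38, 2.47, 0],
  [0, 4.15, 0.64, 6.0, -0.38, 2.47, 0],
  [0, 4.55, 0.7, 5.7, -0.38, 2.47, 0],
  [0, 4.9, 0.76, 5.3, -0.38, 2.47, 0],
  [0, 5.25, 0.81, 4.95, -0.38, 2.47, 0],
  [0, 5.6, 0.86, 4.5, -0.38, 2.47, 0],
  [0, 5.9, 0.91, 4.1, -0.38, 2.47, 0],
])

```text
time_s: 4.7
position: [495.1, -33.7, 209.0]
ee_rot: [-2.789, -0.001, 1.724]
wrist_force: [-6.5, -0.7, 3.8]
width: 11.1
```

```bash
cat > ang.py <<'E'
from h import *
from scipy.spatial.transform import Rotation as Ro
import sys
o=r.get_obs();R=Ro.from_euler('xyz',o['ee_rot']).as_matrix();g=o['position']-19*R[:,2]
yaw=np.radians(8.8);X=np.array([np.cos(yaw),np.sin(yaw),0]);H=np.array([458.3,-39.6,127])+96*X
w=g-H;a=-w@X
print('t',o['time_s'],'pos',o['position'],'F',o['wrist_force'].round(1),'M',o['moment'].round(2),'w',o['width'])
print('bar',g.round(1),'radius',np.hypot(a,w[2]),'theta',np.degrees(np.arctan2(w[2],a))-30.26)
q,d=r.snapshot('wrist');c=r.camera_params('wrist');K=np.array(c['K']);T=np.array(c['T_tool_cam'])
v,u=np.mgrid[:480,:640];P=np.stack([(u-K[0,2])/K[0,0]*d,(v-K[1,2])/K[1,1]*d,d],-1)
C=(P@T[:3,:3].T+T[:3,3])@R.T+o['position']
# white lid plane, near the hinge axis y-extent
L=(C-H)@np.array([X,[-X[1],X[0],0],[0,0,1]]).T
m=(d>0)&(q.min(-1)>120)&(abs(L[...,1])<65)&(L[...,2]>5)&(L[...,0]<20)&(L[...,0]>-130)
A=L[m];rng=np.random.default_rng(0);best=0
for _ in range(300):
    s=A[rng.choice(len(A),3)];n=np.cross(s[1]-s[0],s[2]-s[0]);n/=np.linalg.norm(n)+1e-9
    k=abs((A-s[0])@n)<1.5
    if k.sum()>best and abs(n[1])<.15:best=k.sum();B=k
s=A[B].mean(0);n=np.linalg.svd(A[B]-s,full_matrices=False)[2][2];n*=np.sign(n[2])
print('lid plane',len(A),best,'normal',n.round(3),'theta',np.degrees(np.arctan2(n[0],n[2])),'dist hinge',s@n)
save(q,sys.argv[1])
p,_=r.snapshot('scene');save(p,sys.argv[1]+'s')
save(np.hstack([cv2.resize(p[190:370,190:430],(400,300)),cv2.resize(q,(400,300))]),sys.argv[1]+'c')
E
python3 ang.py a1
```

```text
t 4.7 pos [495.12049931 -33.65731112 208.97499193] F [-6.5 -0.7  3.8] M [-0.12  1.12 -0.04] w 11.131280541660264
bar [501.6 -32.7 226.8] radius 112.60318479052916 theta 32.15700933992426
lid plane 44930 28240 normal [0.498 0.013 0.867] theta 29.88200685599228 dist hinge 23.02124251328267
```

View pics/a1c.png

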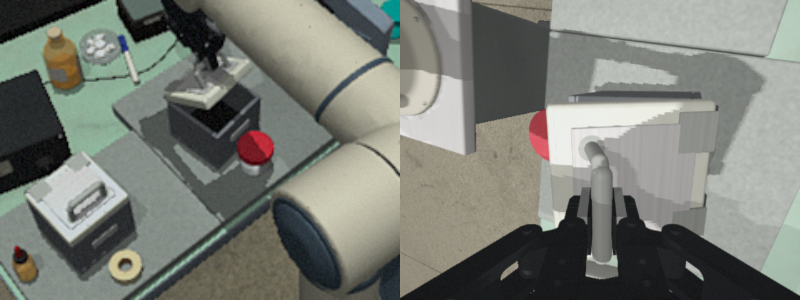

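The scene view shows the target lid partly open with the fingers on it, at about (210,90) in the left half. The cup, tape and other chest are unmoved. Arm kinematics give 32°, and the lid plane from depth gives 30°. I'll go on past balance and pause there.

Call:
carry_out([
  [0, 6.9, 1.07, 3.4, 0, 0, 0],
  [0, 7.1, 1.1, 2.9, 0, 0, 0],
  [0, 7.3, 1.13, 2.4, 0, 0, 0],
  [0, 7.4, 1.15, 1.85, 0, 0, 0],
  [0, 5.65, 0.88, 1.0, 0, 0, 0],
  [0, 5.7, 0.88, 0.7, 0, 0, 0],
  [0, 4.8, 0.74, 0.4, 0, 0, 0],
  [0, 0, 0, 0, 0, 0, 0],
])

```text
time_s: 5.6
position: [541.5, -26.3, 222.1]
ee_rot: [-2.795, -0.001, 1.725]
wrist_force: [0.3, 2.2, 6.9]
width: 10.7
```

Call:
carry_out([
  [0, 0, 0, 0, 0, 0, 0],
  [0, 0, 0, 0, 0, 0, 0],
])

```text
time_s: 5.8
position: [541.3, -26.3, 222.1]
ee_rot: [-2.796, -0.001, 1.725]
wrist_force: [-0.3, 1.8, 7.9]
width: 11.2
```

```bash
python3 ang.py a2
```

```text
t 5.8 pos [541.26959334 -26.33947357 222.10152226] F [-0.3  1.8  7.9] M [ 0.26  0.25 -0.01] w 11.178014502726892
bar [547.6 -25.4 240. ] radius 113.1118354327931 theta 56.93425883815668
lid plane 40673 22372 normal [0.819 0.015 0.574] theta 54.98194620167064 dist hinge 23.03282416931879
```

View pics/a2c.png

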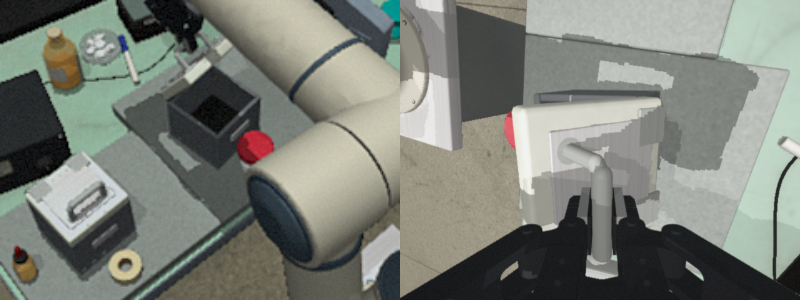

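Both readings are past 51° (56.9° and 55.0°), and the lid is held well short of its stop at 77°. I'll add to the pause, then bring it back.

Call:
carry_out([
  [0, 0, 0, 0, 0, 0, 0],
  [0, 0, 0, 0, 0, 0, 0],
  [0, 0, 0, 0, 0, 0, 0],
  [0, 0, 0, 0, 0, 0, 0],
  [0, 0, 0, 0, 0, 0, 0],
  [0, 0, 0, 0, 0, 0, 0],
])

```text
time_s: 6.5
position: [541.2, -26.3, 222.1]
ee_rot: [-2.796, -0.001, 1.725]
wrist_force: [-0.6, 1.7, 6.2]
width: 11.0
```

Call:
carry_out([
  [0, -8.4, -1.3, -0.8, 0, 0, 0],
  [0, -8.3, -1.29, -1.45, 0, 0, 0],
  [0, -8.15, -1.26, -2.1, 0, 0, 0],
  [0, -8.0, -1.24, -2.75, 0, 0, 0],
  [0, 0, 0, 0, 0, 0, 0],
  [0, 0, 0, 0, 0, 0, 0],
  [0, 0, 0, 0, 0, 0, 0],
])

```text
time_s: 7.2
position: [507.6, -31.8, 213.7]
ee_rot: [-2.792, -0.001, 1.724]
wrist_force: [-1.7, 2.6, 3.0]
width: 11.0
```

```bash
python3 ang.py a3
```

```text
t 7.2 pos [507.59367405 -31.77641288 213.68366701] F [-1.7  2.6  3. ] M [ 0.35  0.17 -0.12] w 11.01809801475917
bar [514.  -30.8 231.5] radius 111.77533537855966 theta 39.0020230522932
lid plane 43267 26778 normal [0.602 0.012 0.798] theta 37.02918953202599 dist hinge 23.171871612846996
```

View pics/a3c.png

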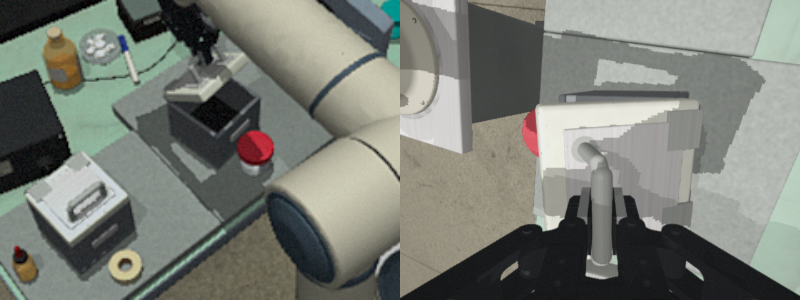

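Both estimates, 39.0° and 37.0°, are inside the 35.8–40.8° band. The bar is held at an 11 mm opening with only a few newtons on the wrist, and nothing else has moved.

```bash
python3 -c "
from workcell import r
o=r.get_obs();print(o['time_s'],o['position'],o['width']);print(r.finish_job())"
```

```text
7.3 [507.72610302 -31.7390936  213.73902213] 10.824661577954561
the job is handed in; nothing more can be done
None
```

I raised the lid of the right-hand chest, the one with the red-lidded cup in front. It was held past balance for about 0.9 s, then brought back below it. I handed the job in at 7.3 s with the fingers still on the bar.

| Lid angle | From arm pose | From depth image of the lid | Wanted |
|---|---|---|---|
| Pause past balance | 56.9° | 55.0° | at least 50.8°, short of the 77° stop |
| Final hold | 39.0° | 37.0° | 35.8–40.8° |

- **Disagreement:** the two estimates differed by about 2° throughout, and I did not find out why. The depth plane also lay about 4 mm too far from the hinge. Both angles were inside the limits each time, so I aimed the final hold at the middle.
- **Forces:** wrist force components stayed below 8 N in all readings.
- **Other things:** in the last scene view the other chest was shut, and the cup, tape roll and dropper bottle looked unmoved. That view did not show the weights. They looked in place when I gripped the bar, and the arm stayed clear of them afterwards.

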